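# Load the label unwind spindle and lock it with its fork clip

## Task

Load the label unwind stand for the next lot. Thread onto its upright spindle first the thick blue spacer, then the small label roll, then the thin yellow spacer, each fully down, and last push the orange fork clip sideways into the spindle's groove just above them until it snaps home. Leave the stamp, the black marker, the yellow cutter and the lying carton where they are.

Things in the scene. Friction and masses are not known exactly. Their poses are not given: they have to be found in the camera images.
- stand: Label unwind stand, fixed: grey base plate, top at z = 14 mm, reaching x -57 to +93 mm, y +-65 mm from its origin on the spindle axis at table height. Flange 60 mm across, top at z = 20 mm. Far edge: two white guide rollers, 19 mm across, at x = 72, y = +-46 mm, tops at z = 69 mm, and a tear plate at x = 90 mm, 80 mm long, top at z = 44 mm.
- spindle_foot (a point): On the spindle's axis at the flange's top face (20 mm above the table), where the stack starts; z up. The fixed steel spindle is 20 mm thick, its plain part ends 61 mm above this point, then a taper (20 down to 6 mm across) ends at 70 mm.
- groove (a point): On the spindle's axis 48 mm above the flange: top of the complete stack, where the seated clip's underside rests. The groove runs from 1 mm below to 8.5 mm above this point; there the spindle is 13 mm thick all round, so the clip may come from any side.
- thick_spacer: Thick blue plastic spacer ring, lying flat: 44 mm outside diameter, 22.5 mm bore, 18 mm thick. Origin at the centre of its underside, z along the bore.
- thick_spacer_mid (a point): Centre of the thick spacer (on the bore axis, at half thickness).
- label_roll_small: Small roll of labels, lying flat: 60 mm outside diameter, 22.5 mm bore through a brown cardboard core, 22 mm high, white labels round its cream backing. Origin at the centre of its underside, z along the bore. Rigid.
- label_roll_small_mid (a point): Centre of the label roll (on the bore axis, at half height).
- thin_spacer: Thin yellow plastic spacer ring, lying flat: 44 mm outside diameter, 22.5 mm bore, 8 mm thick. Origin at the centre of its underside, z along the bore.
- thin_spacer_mid (a point): Centre of the thin spacer (on the bore axis, at half thickness).
- clip: Orange plastic fork clip lying flat, about 45 mm long, 30 mm wide: plate 4 mm thick, two springy prongs (tips at x = +9 mm) opening towards +x; at the -x end an upright thumb tab, 12 (x) x 14 (y) mm, centred at x = -28 mm, top 30 mm above the underside. Origin: seat centre on the underside; z up.
- clip_seat (a point): The clip's seat centre on its underside (its origin): lies on the spindle's axis when home. Nubs on the prongs leave an 11 mm mouth for the 13 mm neck: they meet it 9 mm before home, spread under a sideways push of 5 to 10 N, and snap in behind it.
- clip_tab (a point): Middle of the clip's thumb tab, 28 mm behind the seat and 17 mm above the underside: the place to pinch it across its 14 mm (clip y) from above.
- date_stamp: Bystander: self-inking stamp, black with a red cap, 35 x 58 x 80 mm, standing; origin under its centre.
- marker_black: Bystander: white marker with a black cap, 16 x 128 x 18 mm, lying along its y; origin under its centre.
- safety_cutter: Bystander: yellow safety cutter, 31 x 143 x 18 mm, lying along its y; origin under its centre.
- carton_lying: Bystander: green and white folding carton lying flat, 83 x 122 x 39 mm; origin under its centre.

How it is judged (in metres and radians):
On the way, in this order (a step that is already met when the one before it is completed fails the run):
1. the thick blue spacer is on the spindle, flat on the flange (horizontal distance between thick_spacer_mid and spindle_foot below 0.003 m and z of thick_spacer_mid in the frame of spindle_foot between 0.0065 and 0.0115 m and (angle between thick_spacer's own z axis and vertical below 0.1 rad or angle between thick_spacer's own z axis and vertical above 3.04 rad)), for 0.2 s.
2. the label roll is on the spindle, flat on the thick spacer (all of step 1 and horizontal distance between label_roll_small_mid and spindle_foot below 0.003 m and z of label_roll_small_mid in the frame of spindle_foot between 0.0265 and 0.0315 m and (angle between label_roll_small's own z axis and vertical below 0.1 rad or angle between label_roll_small's own z axis and vertical above 3.04 rad)), for 0.2 s.
3. the thin yellow spacer is on the spindle, flat on the roll (all of step 2 and horizontal distance between thin_spacer_mid and spindle_foot below 0.003 m and z of thin_spacer_mid in the frame of spindle_foot between 0.0415 and 0.0465 m and (angle between thin_spacer's own z axis and vertical below 0.1 rad or angle between thin_spacer's own z axis and vertical above 3.04 rad)), for 0.2 s.
4. the clip sits home in the groove above the thin spacer (all of step 3 and horizontal distance between clip_seat and groove below 0.0025 m and z of clip_seat in the frame of groove between -0.002 and 0.0045 m and angle between clip's own z axis and vertical below 0.15 rad), for 0.2 s.
At the end, for the whole second after the job is handed in: From the flange up: thick spacer, roll, thin spacer, on axis within 3 mm, level within 0.1 rad, centres within 2.5 mm of 9, 29, 44 mm above the flange. Clip seat within 2.5 mm of the axis, underside -2 to +4.5 mm from the stack's top, tab up, level within 0.15 rad. All four at rest (all of step 4 and linear speed of each of thick_spacer, label_roll_small, thin_spacer, clip below 0.02 m/s); the robot touches nothing.
It fails at once if a bystander (stamp, marker, cutter or carton) is moved by more than 20 mm (distance of any of date_stamp, marker_black, safety_cutter, carton_lying from where it was at the start of the episode above 0.02 m).
It also fails if it takes over 72 s, if anything falls off the work surface, if the arm or the gripper's body presses on something with over 40 N, if the wrist force passes 120 N, or if a joint passes its speed limit or range.

## Robot

A 7-joint arm with a two-finger parallel gripper is mounted at the origin on a cart in front of the work surface, level with it; the furniture and walls round the work are solid. World frame = base frame: x ahead of the robot, y to its left, z up, the work surface at z = 0. Lengths are in mm, angles in rad, forces in N, time in s.
With the tool pointing down it reaches from about 400 to 875 mm from the base axis. Payload 4.4 kg.
Tool frame: the origin (TCP) lies midway between the tips of the shut fingers; the grasp point (between the pads) lies 19 mm behind it (ctrl.grip_point_offset is the distance from the TCP to the grasp point, in mm); z points along the fingers, y is the line along which they close (so a half turn about z gives the same grasp; the last joint's range is limited). The gripper opens to 85 mm and grips with 20 to 120 N. Pads are 22 mm wide; open, the fingers measure 114 mm over their backs; the gripper's body (76 mm by 85 mm) begins 54 mm behind the grasp point. The pads swing forward as they close: fully open they stand 13 mm farther back than shut.
Start: joints at [-0.066, 0.628, 0.038, 1.517, -0.027, 0.996, -0.02], TCP at [650.014, 0.027, 231.313] pointing down, gripper open.
Joint ranges: [-3.06, 3.06], [-0.37, 2.12], [-1.25, 1.32], [0.18, 2.47], [-1.1, 4.24], [0.23, 1.98], [-2.94, 2.94]. Speed limits (rad/s): [2.57, 2.57, 3.14, 3.14, 3.14, 3.14, 3.14].

## Interface

Orientations are given as [roll, pitch, yaw] about the fixed x, y, z axes, in that order (R = Rz(yaw) Ry(pitch) Rx(roll)).
In Python, from cell import ctrl gives the robot as it stands.
- The arm moves only by the tool nudge_tcp, called after ">>>" as a command line: name --argument value ..., lists and objects as JSON in quotes. Schema: {"type":"object","properties":{"steps":{"type":"array","items":{"type":"array","prefixItems":[{"type":"array","items":{"type":"number"},"minItems":3,"maxItems":3},{"type":"array","items":{"type":"number"},"minItems":3,"maxItems":3},{"type":"number"}],"minItems":3,"maxItems":3},"minItems":1,"maxItems":12},"only":{"type":"string"},"quiet":{"type":"boolean"},"lines":{"type":"string"}},"required":["steps"],"additionalProperties":false}. steps is a list of rows, 1 to 12 of them, each written [[dx, dy, dz], [rx, ry, rz], opening]: dx, dy, dz in shares of the most that a row can go, 1 being 50 mm, then a rotation vector rx, ry, rz in shares of 4 rad (1.0 is 4 rad), then the finger opening in mm; each row shifts and turns the commanded pose from where the row before left it, along the tool's axes as they then stand; what a row does not reach is not made up. A row lasts 1/10 s, in which the tool goes at most 50 mm and 0.15 rad, less where a joint would pass 70% of its speed; a pose out of reach is approached as far as the arm can. The fingers move at their own pace and stop on an object; the grip force is fixed at half the most. Time passes only in rows, so rows that do not move let the fingers close. The tool returns the time, the measured TCP pose, the force, the opening and the grip force at its end. only (a regular expression) keeps the lines of the reply that match it, lines (a string "A,B") keeps lines A to B, and quiet returns only ok. No shift or turn number may pass 1 either way. Input that does not fit is refused with a message, and nothing moves.
- ctrl.read_state(): the state, without advancing time (a new reading comes with each control period).
- ctrl.get_image(name): name is "scene" or "side" or "wrist"; returns the picture (384x512x3 uint8, blue, green, red); there is no depth.
- ctrl.calibration(name): a dict with "fx", "fy", "cx", "cy" (pixels), "rvec" (rotation vector, rad) and "tvec" (3), from world to camera coordinates, as OpenCV has them; the wrist camera has in their place "hand_eye" (4x4, takes a point from camera to tool coordinates, whose origin is the TCP and whose axes are the flange's). Camera axes: x right, y down, z forward; pixel columns grow to the right and rows downward; lengths in mm; the calibration is good to about 2 mm. The wrist camera is an equidistant fisheye: a pixel r from the principal point sees the ray r / f radians off the axis. A picture is of the moment at which its call begins: read the wrist's pose just before it. calibration takes no time and is no camera call.
- ctrl.finish_job(): hands the job in; it is judged then, once.
The state is a dict: "clock": time; "qpos": joint angles; "qd": joint speeds; "tau": joint torques, N m; "eef_pos": TCP position; "tool_rot": TCP orientation; "force": force on the tool from outside, world axes, zero at the start; "torque": the same for the moment, N m; "width": finger opening in mm; "gripper_force": force on a finger pad.
Only numpy, scipy, OpenCV 4.12 (cv2) and the standard library are available. Lean on these libraries where they do the work, as an engineer would, in place of code of your own. Each camera call takes 0.05 s, during which the arm holds its last target. There are 200 camera calls.

## Working session

There is one attempt and no reset: what is moved stays moved. The work goes in short steps, Python scripts to look and compute and a tool call to move; the robot and the scene stay as the last step left them, time stands still between calls to the robot, and variables do not carry over. Pictures are saved under pics/ and viewed, at most 10 in all, crops included, and the job is handed in when it is done.

```bash
ls; mkdir -p pics; cat > h.py <<'E'
import numpy as np, cv2
from cell import ctrl
def cam(n):
    c=ctrl.calibration(n); R=cv2.Rodrigues(np.array(c["rvec"],float))[0]; t=np.array(c["tvec"],float)
    return c,R,t
def toplane(n,u,v,z):
    c,R,t=cam(n); d=R.T@np.array([(u-c["cx"])/c["fx"],(v-c["cy"])/c["fy"],1]); o=-R.T@t
    return o+d*(z-o[2])/d[2]
def proj(n,p):
    c,R,t=cam(n); q=R@np.array(p,float)+t
    return c["fx"]*q[0]/q[2]+c["cx"],c["fy"]*q[1]/q[2]+c["cy"]
E
python3 - <<'E'
from h import *
s=ctrl.read_state(); print(s)
for n in ("scene","side","wrist"):
    im=ctrl.get_image(n); cv2.imwrite(f"pics/{n}0.png",im); print(n,ctrl.calibration(n))
a=[cv2.imread(f"pics/{n}0.png") for n in("scene","side")]
E
```

```text
cell.py
pics
{'clock': 0.0, 'qpos': array([-0.06579873,  0.62936487,  0.03841601,  1.51832933, -0.02704729,
        0.9962865 , -0.02000196]), 'qd': array([-9.06451932e-04,  4.18239081e-05, -7.50405344e-04,  2.19298352e-04,
        2.30688283e-04, -6.03224020e-04, -7.27288399e-06]), 'tau': array([-1.11932164e-03, -5.63405585e+01,  1.22606792e+00, -1.93450052e+01,
        1.09587883e-02,  1.05136272e-02, -8.84369996e-06]), 'eef_pos': array([6.49397706e+02, 5.81770763e-02, 2.30388806e+02]), 'tool_rot': array([-3.13972098e+00, -3.00742429e-05,  1.57078919e+00]), 'force': array([-0.25489272, -0.82595766, -0.47470518]), 'torque': array([ 0.0534571 ,  0.02185741, -0.02787368]), 'gripper_force': 0.0, 'width': 85.58480798064245}
scene {'fx': 440.26235231298966, 'fy': 440.26235231298966, 'cx': 255.54689960560316, 'cy': 189.75614875844468, 'rvec': array([ 1.0450455 , -2.48221272,  0.9912166 ]), 'tvec': array([ 400.08299232,  324.21616649, 1139.26327964])}
side {'fx': 362.14835312552145, 'fy': 362.14835312552145, 'cx': 255.51342809702544, 'cy': 193.86126536778625, 'rvec': array([ 0.71435805, -2.30110531,  1.45364905]), 'tvec': array([462.20316638, 187.95695831, 808.28411978])}
wrist {'fx': 297.3186396354542, 'fy': 297.3186396354542, 'cx': 257.1605767663064, 'cy': 193.6527155081273, 'hand_eye': array([[ 1.02650271e-03, -9.52870497e-01, -3.03375613e-01,
         7.81771761e+01],
       [ 9.99999404e-01,  8.65266626e-04,  6.65890904e-04,
        -1.35057076e+00],
       [-3.72007004e-04, -3.03376115e-01,  9.52870817e-01,
        -1.44097567e+02],
       [ 0.00000000e+00,  0.00000000e+00,  0.00000000e+00,
         1.00000000e+00]])}
```

View pics/scene0.png

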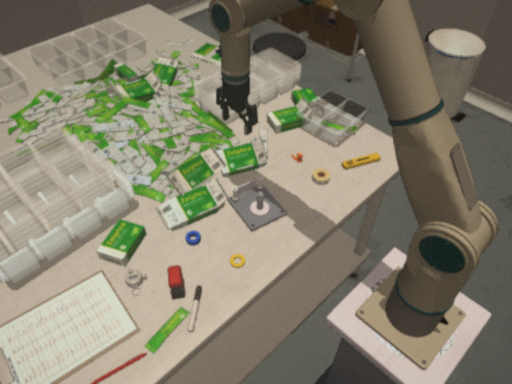

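View pics/side0.png

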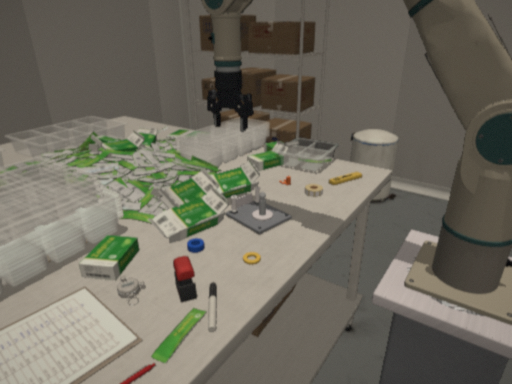

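View pics/wrist0.png

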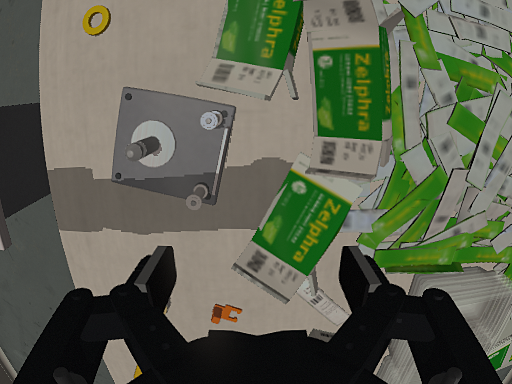

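The scene view shows the spindle at (260,205), blue ring (193,238), yellow ring (238,260), roll (321,176) and clip (297,157). In the wrist view, the spindle tip is at about (131,152) and the clip at (226,313).

```bash
cat >> h.py <<'E'
from scipy.spatial.transform import Rotation as Rn
def wpose():
    s=ctrl.read_state(); return np.array(s["eef_pos"]),Rn.from_euler("xyz",s["tool_rot"]).as_matrix()
def wplane(pose,u,v,z):
    c=ctrl.calibration("wrist"); H=np.array(c["hand_eye"]); p,R=pose
    a=np.array([u-c["cx"],v-c["cy"]]); r=np.hypot(*a); th=r/c["fx"]
    d=np.r_[a/max(r,1e-9)*np.sin(th),np.cos(th)]
    o=p+R@H[:3,3]; d=R@H[:3,:3]@d
    return o+d*(z-o[2])/d[2]
HSV=dict(blue=((105,150,50),(125,255,255)),yellow=((22,150,120),(32,255,255)),orange=((5,170,120),(14,255,255)))
def blobs(im,col,amin=15):
    m=cv2.inRange(cv2.cvtColor(im,cv2.COLOR_BGR2HSV),*HSV[col])
    cs=cv2.findContours(m,cv2.RETR_EXTERNAL,cv2.CHAIN_APPROX_NONE)[0]
    return sorted([c for c in cs if cv2.contourArea(c)>=amin],key=cv2.contourArea,reverse=True)
def cen(c):
    M=cv2.moments(c); return M["m10"]/M["m00"],M["m01"]/M["m00"]
E
python3 - <<'E'
from h import *
pose=wpose()
z=dict(blue=9,yellow=4,orange=5)
for n in("scene","side","wrist"):
    im=cv2.imread(f"pics/{n}0.png")
    for col in HSV:
        for c in blobs(im,col)[:4]:
            u,v=cen(c); p=wplane(pose,u,v,z[col]) if n=="wrist" else toplane(n,u,v,z[col])
            print(n,col,cv2.contourArea(c),np.round([u,v]),p[:2].round(1))
for n,u,v in (("scene",321,176),("side",314,190)): print("roll",toplane(n,u,v,11)[:2])
for n,u,v,zz in (("scene",260,192,90),("scene",260,208,20),("side",263,191,90),("side",263,215,20)): print("sp",toplane(n,u,v,zz)[:2])
print("tip",wplane(pose,131,152,90),"flange",wplane(pose,154,145,20))
im=cv2.imread("pics/wrist0.png"); a=cv2.resize(im[60:230,90:260],None,fx=3,fy=3,interpolation=2)
b=cv2.resize(cv2.imread("pics/side0.png")[150:240,220:380],None,fx=3,fy=3,interpolation=2)
c=np.zeros((600,510+0,3),np.uint8)
cv2.imwrite("pics/a.png",np.hstack([a,cv2.copyMakeBorder(cv2.resize(im[280:384,190:290],None,fx=2.8,fy=2.8,interpolation=2),0,510-291,0,0,0)]))
E
```

```text
scene blue 86.5 [193. 237.] [581.4 247.3]
scene yellow 113.5 [237. 260.] [432.9 207.4]
scene orange 15.5 [299. 157.] [ 596.2 -238. ]
side blue 134.0 [195. 245.] [577.8 247.2]
wrist yellow 537.0 [95. 19.] [427.8 208.4]
wrist yellow 37.5 [137. 372.] [ 398.9 -430. ]
wrist yellow 28.0 [314. 230.] [727.1 -92. ]
wrist yellow 24.0 [310. 241.] [ 722.6 -109.2]
wrist orange 117.0 [227. 312.] [ 600.3 -238.8]
wrist orange 31.0 [215. 320.] [ 580.1 -256.3]
roll [ 479.78374018 -218.32106684]
roll [ 476.13444404 -218.74790226]
sp [518.77478773  33.08067353]
sp [516.13210685  33.5344153 ]
sp [518.95170218  24.82740564]
sp [511.85572906  35.33830931]
tip [518.31948924  32.40683426  90.        ] flange [519.18147971  28.93443347  20.        ]
```

View pics/a.png

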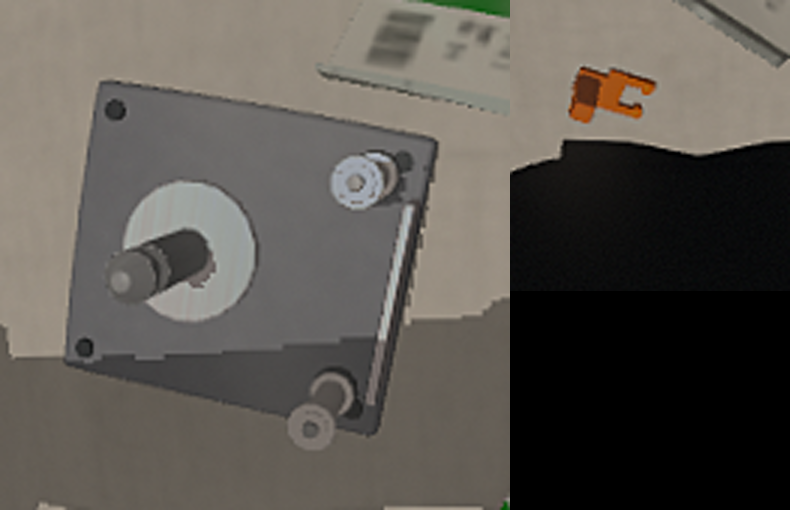

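The crop shows the stand with its rollers to the right, so the stand is turned by about -13°. The spindle's top disc is at about (133,152) in the full image. The clip's tab is to the left and its prongs open to the right.

Units first: shifts go in shares of 50 mm and turns go in shares of 4 rad. So 41 mm is 0.82, -12 mm is -0.24.

>>> nudge_tcp --steps '[[[0.82, -0.24, 0.24], [0, 0, 0], 85], [[0.82, -0.24, 0.24], [0, 0, 0], 85], [[0.82, -0.24, 0.24], [0, 0, 0], 85], [[0.82, -0.24, 0.24], [0, 0, 0], 85], [[0.82, -0.24, 0.24], [0, 0, 0], 85], [[0.82, -0.24, 0.24], [0, 0, 0], 85], [[0, 0, 0], [0, 0, 0], 85], [[0, 0, 0], [0, 0, 0], 85]]'

```text
clock: 0.95
eef_pos: [576.9, 247.5, 158.6]
tool_rot: [-3.14, 0.0, 1.574]
force: [0.1, -1.3, 1.5]
width: 84.9
gripper_force: 0.0
```

```bash
python3 - <<'E'
from h import *
pose=wpose(); im=ctrl.get_image("wrist"); cv2.imwrite("pics/w1.png",im); print(pose[0])
for c in blobs(im,"blue",100):
    e=cv2.fitEllipse(c); u,v=cen(c)
    print(e,(u,v),wplane(pose,u,v,9),wplane(pose,*e[0],9))
E
```

```text
[576.90771267 247.48275574 158.55926721]
((256.1986999511719, 180.22488403320312), (39.6421012878418, 43.01433563232422), 160.8621368408203) (255.8312693498452, 180.41976264189884) [574.16927538 246.29398712   9.        ] [574.54433833 246.50221447   9.        ]
```

View pics/w1.png

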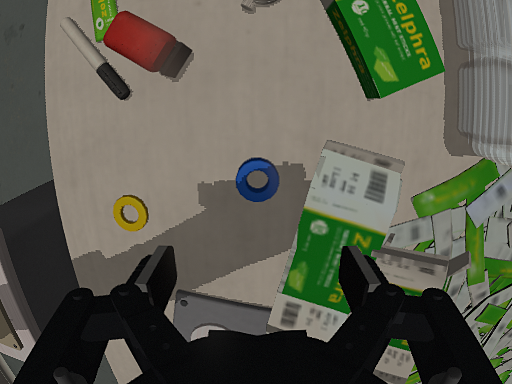

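The wrist picture shows the blue ring at (256,180). A carton stands close on its right, with its edge at about (320,145) to (285,300), so I'll turn the gripper a quarter turn to close along world y.

In the tool's units: 0.15 rad / 4 = 0.0375.

>>> nudge_tcp --steps '[[[0, 0, 0], [0, 0, 0.0375], 85], [[0, 0, 0], [0, 0, 0.0375], 85], [[0, 0, 0], [0, 0, 0.0375], 85], [[0, 0, 0], [0, 0, 0.0375], 85], [[0, 0, 0], [0, 0, 0.0375], 85], [[0, 0, 0], [0, 0, 0.0375], 85], [[0, 0, 0], [0, 0, 0.0375], 85], [[0, 0, 0], [0, 0, 0.0375], 85], [[0, 0, 0], [0, 0, 0.0375], 85], [[0, 0, 0], [0, 0, 0.0375], 85], [[0, 0, 0], [0, 0, 0.0175], 85], [[0, 0, 0], [0, 0, 0], 85]]'

```text
clock: 2.2
eef_pos: [578.9, 244.1, 159.7]
tool_rot: [3.141, -0.001, -0.002]
force: [0.6, 0.5, 0.1]
width: 84.7
gripper_force: 0.0
```

```bash
cat > look.py <<'E'
from h import *
import sys
def look(col,z,amin=100):
    pose=wpose(); im=ctrl.get_image("wrist"); p,R=pose
    for c in blobs(im,col,amin)[:3]:
        u,v=cen(c); q=wplane(pose,u,v,z); d=R.T@(q-p)
        print(col,cv2.contourArea(c),np.round((u,v)),"world",q.round(1),"tool delta",d.round(1))
    print("pose",p.round(1),"rot",np.array(ctrl.read_state()["tool_rot"]).round(3)); return im
if __name__=="__main__": cv2.imwrite("pics/last.png",look(sys.argv[1],float(sys.argv[2])))
E
python3 look.py blue 9
```

```text
blue 1385.0 [254. 182.] world [574.4 248.2   9. ] tool delta [ -4.7  -4.2 150.7]
pose [578.9 244.1 159.7] rot [ 3.141e+00 -1.000e-03  0.000e+00]
```

In the tool's units: 35 mm is 0.7, 25 mm is 0.5.

>>> nudge_tcp --steps '[[[-0.04, -0.04, 0.7], [0, 0, 0], 85], [[-0.04, -0.04, 0.7], [0, 0, 0], 85], [[0, 0, 0.5], [0, 0, 0], 85], [[0, 0, 0], [0, 0, 0], 85], [[0, 0, 0], [0, 0, 0], 85]]'

```text
clock: 2.75
eef_pos: [574.8, 249.1, 64.8]
tool_rot: [3.141, -0.0, 0.0]
force: [0.1, 0.0, 0.8]
width: 84.9
gripper_force: 0.0
```

```bash
python3 look.py blue 9
```

```text
blue 2911.0 [259. 211.] world [574.2 248.2   9. ] tool delta [-0.6  0.9 55.8]
pose [574.8 249.1  64.8] rot [-3.141e+00 -2.000e-03  0.000e+00]
```

In the tool's units: 30 mm is 0.6, 25 mm is 0.5.

>>> nudge_tcp --steps '[[[0, 0.02, 0.6], [0, 0, 0], 85], [[0, 0, 0.5], [0, 0, 0], 85], [[0, 0, 0.12], [0, 0, 0], 80], [[0, 0, 0], [0, 0, 0], 30], [[0, 0, 0], [0, 0, 0], 30], [[0, 0, 0], [0, 0, 0], 30], [[0, 0, 0], [0, 0, 0], 30], [[0, 0, 0], [0, 0, 0], 30], [[0, 0, 0], [0, 0, 0], 30], [[0, 0, 0], [0, 0, 0], 30]]'

```text
clock: 3.8
eef_pos: [575.6, 249.4, 5.7]
tool_rot: [-3.14, -0.003, 0.001]
force: [-0.4, -0.8, 6.2]
width: 40.6
gripper_force: 60.2
```

In the tool's units: -40 mm is -0.8, -30 mm is -0.6.

>>> nudge_tcp --steps '[[[0, 0, -0.4], [0, 0, 0], 30], [[0, 0, -0.8], [0, 0, 0], 30], [[0, 0, -0.8], [0, 0, 0], 30], [[0, 0, -0.6], [0, 0, 0], 30], [[0, 0, 0], [0, 0, 0], 30]]'

```text
clock: 4.3
eef_pos: [577.7, 249.9, 139.4]
tool_rot: [-3.137, -0.01, 0.001]
force: [0.9, -0.3, -0.3]
width: 41.3
gripper_force: 60.9
```

```bash
python3 look.py blue 145
```

```text
blue 5346.5 [257. 251.] world [578.2 250.3 145. ] tool delta [ 0.6 -0.4 -5.6]
pose [577.7 249.9 139.4] rot [-3.139e+00 -6.000e-03  1.000e-03]
```

View pics/last.png

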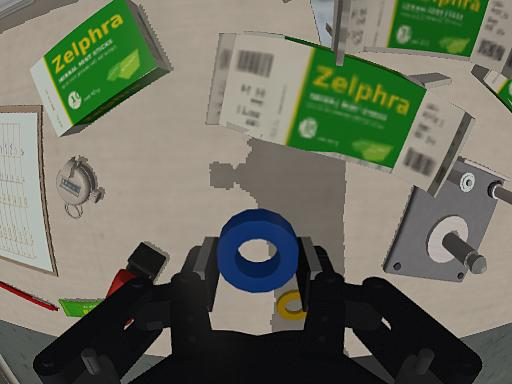

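The ring is gripped squarely, centred at (257,251). The stand is at right, with the spindle tip at (477,263).

In the tool's units: 40 mm is 0.8, 34 mm is 0.68.

>>> nudge_tcp --steps '[[[-0.2, 0.48, 0], [0, 0, 0], 30], [[-0.2, 0.8, 0], [0, 0, 0], 30], [[-0.2, 0.8, 0], [0, 0, 0], 30], [[-0.2, 0.8, 0], [0, 0, 0], 30], [[-0.2, 0.8, 0], [0, 0, 0], 30], [[-0.18, 0.68, 0], [0, 0, 0], 30], [[0, 0, 0], [0, 0, 0], 30], [[0, 0, 0], [0, 0, 0], 30], [[0, 0, 0], [0, 0, 0], 30]]'

```text
clock: 5.25
eef_pos: [515.2, 32.3, 132.9]
tool_rot: [-3.141, 0.001, 0.002]
force: [-1.0, 0.7, -0.4]
width: 41.1
gripper_force: 60.9
```

```bash
python3 look.py blue 145
python3 - <<'E'
import cv2
im=cv2.imread("pics/last.png"); cv2.imwrite("pics/c3.png",cv2.resize(im[130:330,157:357],None,fx=3,fy=3,interpolation=2))
E
```

```text
blue 5392.5 [257. 251.] world [519.3  32.8 145. ] tool delta [  4.1  -0.5 -12.1]
pose [515.2  32.3 132.9] rot [-3.141e+00  0.000e+00  3.000e-03]
```

View pics/c3.png

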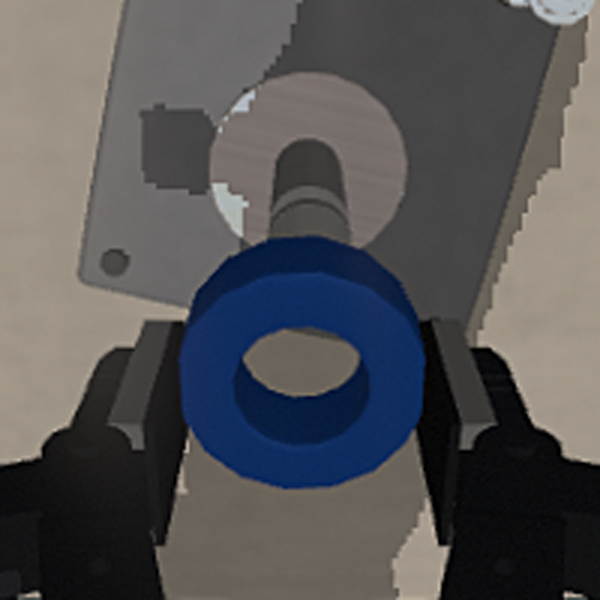

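The crop shows the held ring (top-face centre at crop (302,383)) just in front of the spindle. The flange rim is at crop x 208–407 with its top at y 72.

```bash
python3 - <<'E'
from h import *
p,R=wpose(); 
def w(x,y,z): return R.T@(wplane((p,R),157+(x-1)/3,130+(y-1)/3,z)-p)
for n,x,y,z in (("fl top",307,72,20),("fl L",208,165,20),("fl R",407,165,20),("hole t",301,327,145),("hole b",301,445,145),("out b",303,488,145),("out t",303,272,145),("hole L",234,383,145),("hole R",369,383,145),("out L",182,375,145),("out R",424,375,145),("grooveL",271,215,75),("grooveR",349,215,75),("spL",273,190,65),("spR",346,190,65)):
    print(n,w(x,y,z).round(1))
print(p)
E
```

```text
fl top [ 31.3   1.1 113. ]
fl L [  3.  -28.6 113. ]
fl R [  3.1  31.3 112.9]
hole t [ 11.   -0.6 -12. ]
hole b [-12.4  -0.5 -12. ]
out b [-22.   -0.2 -12. ]
out t [ 20.8  -0.2 -12. ]
hole L [  0.2 -11.9 -12. ]
hole R [  0.3  11.  -12. ]
out L [  1.6 -20.8 -12. ]
out R [  1.7  20.3 -12. ]
grooveL [ 6.2 -7.8 58. ]
grooveR [ 6.3 10.9 58. ]
spL [ 9.4 -7.6 68. ]
spR [ 9.4 10.6 68. ]
[515.32408708  32.56107286 132.96901093]
```

In the tool's units: 15 mm is 0.3, 1.8 mm is 0.036.

>>> nudge_tcp --steps '[[[0.04, 0.036, 0.3], [0, 0, 0], 30], [[0, 0, 0.3], [0, 0, 0], 30], [[0, 0, 0], [0, 0, 0], 30], [[0, 0, 0], [0, 0, 0], 30], [[0, 0, 0], [0, 0, 0], 30]]'

```text
clock: 5.8
eef_pos: [517.6, 29.7, 103.8]
tool_rot: [-3.141, -0.001, 0.002]
force: [0.1, 0.0, -0.3]
width: 41.1
gripper_force: 60.9
```

```bash
python3 look.py blue 112
python3 - <<'E'
import cv2
im=cv2.imread("pics/last.png"); cv2.imwrite("pics/c4.png",cv2.resize(im[190:320,197:317],None,fx=4,fy=4,interpolation=2))
E
```

```text
blue 5395.5 [257. 251.] world [519.6  30.2 112. ] tool delta [ 2.  -0.5 -8.2]
pose [517.6  29.7 103.8] rot [-3.141e+00 -1.000e-03  1.000e-03]
```

View pics/c4.png

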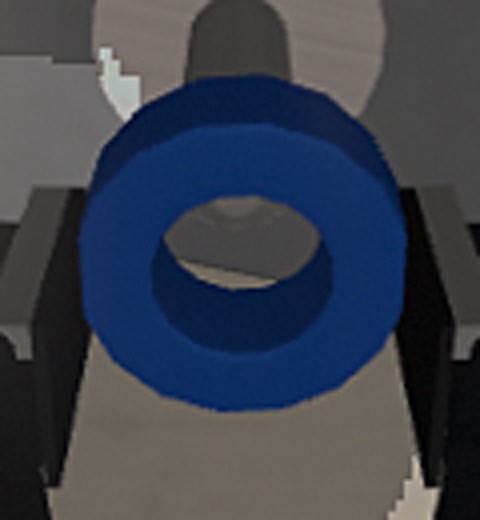

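The ring sits above the spindle. The tip shows through the bore at crop (238,212), with the lower edge of the tip's bright disc at about y 218.

```bash
python3 - <<'E'
from h import *
p,R=wpose(); 
def w(x,y,z): return R.T@(wplane((p,R),197+(x-1.5)/4,190+(y-1.5)/4,z)-p)
for n,x,y,z in (("tip",238,218,90),("taper",238,226,85),("fl L",93,30,20),("fl R",385,35,20),("spL",186,70,68),("spR",292,70,68),("hole t",242,196,116),("hole b",242,353,116),("hole L",152,270,116),("hole R",333,270,116),("out b",242,411,116),("out t",242,123,116)):
    print(n,w(x,y,z).round(1))
print(p)
im=cv2.imread("pics/last.png"); g=cv2.cvtColor(im,cv2.COLOR_BGR2GRAY); print(g[238:254,246:268:2])
E
```

```text
tip [-5.5 -1.1 13.9]
taper [-9.5 -1.1 18.9]
fl L [  0.8 -30.7  83.9]
fl R [-0.2 28.6 83.9]
spL [ 9.9 -9.5 35.9]
spR [ 9.9  7.6 35.9]
hole t [ 11.   -0.5 -12.1]
hole b [-12.3  -0.5 -12.1]
hole L [  0.4 -11.9 -12.1]
hole R [  0.4  11.1 -12.1]
out b [-22.   -0.5 -12.1]
out t [ 20.8  -0.5 -12.1]
[517.71605301  29.5644159  103.91395312]
[[41 40 39 40 43 42 43 47 37 38 40]
 [39 39 45 61 71 71 75 83 57 43 39]
 [40 46 74 93 93 93 91 91 82 64 53]
 [53 63 78 88 87 88 89 87 74 78 73]
 [74 69 71 84 86 87 86 80 72 72 76]
 [76 68 68 74 84 85 81 72 70 70 82]
 [77 74 68 66 72 72 72 69 70 74 70]
 [68 75 74 67 70 70 71 68 72 77 69]
 [69 68 73 69 74 76 72 69 73 70 72]
 [69 69 70 68 71 72 68 69 70 69 72]
 [70 70 69 69 68 68 69 70 70 70 70]
 [68 70 69 69 69 70 69 70 69 71 70]
 [69 69 69 68 69 69 70 69 68 69 69]
 [69 68 68 69 68 69 69 70 68 69 70]
 [68 69 69 69 68 69 69 69 70 69 69]
 [68 68 67 70 69 70 69 69 69 69 69]]
```

In the tool's units: 8 mm is 0.16, -1.4 mm is -0.028.

>>> nudge_tcp --steps '[[[-0.028, -0.01, 0], [0, 0, 0], 30], [[0, 0, 0.16], [0, 0, 0], 30], [[0, 0, 0.1], [0, 0, 0], 30], [[0, 0, 0.08], [0, 0, 0], 30], [[0, 0, 0.08], [0, 0, 0], 30], [[0, 0, 0], [0, 0, 0], 30], [[0, 0, 0], [0, 0, 0], 30]]'

```text
clock: 6.55
eef_pos: [515.8, 29.7, 82.1]
tool_rot: [-3.141, 0.0, 0.001]
force: [-0.2, 0.2, -0.3]
width: 40.9
gripper_force: 60.9
```

In the tool's units: 8 mm is 0.16.

>>> nudge_tcp --steps '[[[0, 0, 0.16], [0, 0, 0], 30], [[0, 0, 0.16], [0, 0, 0], 30], [[0, 0, 0], [0, 0, 0], 30]]'

```text
clock: 6.85
eef_pos: [515.8, 29.8, 65.3]
tool_rot: [3.142, 0.0, 0.001]
force: [0.9, 0.7, -2.0]
width: 41.0
gripper_force: 60.8
```

>>> nudge_tcp --steps '[[[0, 0, 0.2], [0, 0, 0], 30], [[0, 0, 0.2], [0, 0, 0], 30], [[0, 0, 0.2], [0, 0, 0], 30], [[0, 0, 0.1], [0, 0, 0], 30], [[0, 0, 0.04], [0, 0, 0], 30], [[0, 0, 0], [0, 0, 0], 30], [[0, 0, 0], [0, 0, 0], 30]]'

```text
clock: 7.55
eef_pos: [515.8, 29.8, 29.3]
tool_rot: [-3.141, -0.0, 0.001]
force: [2.0, 1.3, -0.9]
width: 40.9
gripper_force: 60.8
```

```bash
python3 -c "
from h import *
print(toplane('side',0,0,0)[:0]);im=ctrl.get_image('side');cv2.imwrite('pics/s2.png',im)
for c in blobs(im,'blue',30): print(cen(c),toplane('side',*cen(c),29))
print(proj('side',[516,30.5,29]))"
```

```text
[]
(np.float64(262.7377329774028), np.float64(211.1898065011991))
```

In the tool's units: -45 mm is -0.9, -40 mm is -0.8.

>>> nudge_tcp --steps '[[[0, 0, 0.06], [0, 0, 0], 30], [[0, 0, 0], [0, 0, 0], 30], [[0, 0, 0], [0, 0, 0], 62], [[0, 0, 0], [0, 0, 0], 62], [[0, 0, 0], [0, 0, 0], 62], [[0, 0, 0], [0, 0, 0], 62], [[0, 0, -0.4], [0, 0, 0], 62], [[0, 0, -0.8], [0, 0, 0], 62], [[0, 0, -0.9], [0, 0, 0], 62], [[0, 0, 0], [0, 0, 0], 62], [[0, 0, 0], [0, 0, 0], 62]]'

```text
clock: 8.7
eef_pos: [516.3, 29.9, 132.3]
tool_rot: [-3.141, -0.002, 0.001]
force: [-0.5, -0.3, -1.1]
width: 61.8
gripper_force: 0.0
```

```bash
python3 look.py blue 29
```

```text
blue 1072.5 [258. 186.] world [521.1  29.9  29. ] tool delta [4.600e+00 1.000e-01 1.033e+02]
pose [516.3  29.9 132.3] rot [-3.141e+00  0.000e+00  1.000e-03]
```

In the tool's units: 45 mm is 0.9, 38 mm is 0.76.

>>> nudge_tcp --steps '[[[-0.08, 0.6, -0.2], [0, 0, 0], 85], [[-0.14, 0.9, -0.2], [0, 0, 0], 85], [[-0.14, 0.9, -0.2], [0, 0, 0], 85], [[-0.14, 0.9, 0], [0, 0, 0], 85], [[-0.14, 0.9, 0], [0, 0, 0], 85], [[-0.12, 0.76, 0], [0, 0, 0], 85], [[0, 0, 0], [0, 0, 0], 85], [[0, 0, 0], [0, 0, 0], 85], [[0, 0, 0], [0, 0, 0], 85]]'

```text
clock: 9.65
eef_pos: [477.6, -216.6, 160.2]
tool_rot: [-3.14, 0.002, 0.002]
force: [0.7, -0.2, 0.0]
width: 85.0
gripper_force: 0.0
```

```bash
python3 look.py orange 4; python3 - <<'E'
import cv2
im=cv2.imread("pics/last.png"); cv2.imwrite("pics/c5.png",cv2.resize(im[20:300,100:400],(750,600*750//750),interpolation=2)) if 0 else cv2.imwrite("pics/c5.png",cv2.resize(im[20:320,57:457],None,fx=2,fy=2,interpolation=2))
from h import *
im=ctrl.get_image('side')
for c in blobs(im,'blue',5): print(cv2.contourArea(c),cen(c),toplane('side',*cen(c),29))
E
```

```text
orange 215.5 [275.  67.] world [ 589.8 -233.4    4. ] tool delta [112.5  17.4 155.9]
pose [ 477.6 -216.6  160.2] rot [-3.14e+00  2.00e-03  3.00e-03]
58.5 (262.49002849002846, 211.75213675213675) [514.68685909  33.74324381  29.        ]
```

View pics/c5.png

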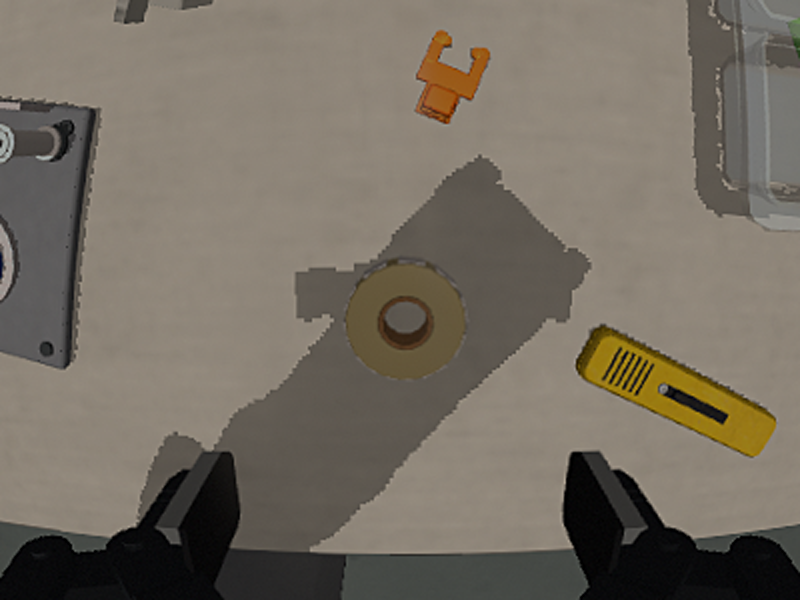

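The crop shows the roll's top face centred at crop (406,320), which is px (260,180). The cutter is clear of it on the right, and the clip's tab is at crop (438,103) with its prong tips at (441,38) and (480,52).

```bash
cat >> h.py <<'E'
HSV["cream"]=((14,70,60),(28,200,255))
E
python3 - <<'E'
from h import *
P=wpose(); p,R=P
def w(x,y,z):
    q=wplane(P,57+x/2,20+y/2,z); return q.round(1),(R.T@(q-p)).round(1)
print(w(406,320,22),w(406,258,22),w(406,380,22),w(345,320,22),w(467,320,22))
im=cv2.imread("pics/last.png"); h=cv2.cvtColor(im,cv2.COLOR_BGR2HSV); print(h[160,235],h[200,260],h[160,180],h[130,270],h[170,240])
for c in blobs(im,"cream",300): print(cv2.contourArea(c),cen(c),wplane(P,*cen(c),22))
print("clip tips",w(441,38,4),w(480,52,4),"tab top",w(440,101,30))
E
```

```text
(array([ 478.5, -218.6,   22. ]), array([  0.5,   2.3, 138.6])) (array([ 509.3, -218.4,   22. ]), array([ 31.4,   2.2, 138.6])) (array([ 446.9, -218.8,   22. ]), array([-31. ,   2.5, 138.7])) (array([ 478.4, -188.5,   22. ]), array([  0.5, -27.8, 138.7])) (array([ 478.7, -248.7,   22. ]), array([  0.6,  32.5, 138.6]))
[15 31 82] [ 21 107 100] [ 16  37 144] [17 41 99] [ 21 106  99]
2661.0 (259.23011399223344, 180.03532506576474) [ 478.41989673 -217.81989528   22.        ]
clip tips (array([ 619.3, -235.3,    4. ]), array([141.4,  19.5, 156.4])) (array([ 612.7, -254.7,    4. ]), array([134.6,  39. , 156.4])) tab top (array([ 583.8, -233.2,   30. ]), array([105.8,  17.4, 130.5]))
```

In the tool's units: 40 mm is 0.8, 1.8 mm is 0.036.

>>> nudge_tcp --steps '[[[0.014, 0.036, 0.6], [0, 0, 0], 85], [[0, 0, 0.8], [0, 0, 0], 85], [[0, 0, 0.8], [0, 0, 0], 85], [[0, 0, 0.5], [0, 0, 0], 85], [[0, 0, 0.3], [0, 0, 0], 85], [[0, 0, 0.14], [0, 0, 0], 85], [[0, 0, 0], [0, 0, 0], 85], [[0, 0, 0], [0, 0, 0], 40], [[0, 0, 0], [0, 0, 0], 40], [[0, 0, 0], [0, 0, 0], 40], [[0, 0, 0], [0, 0, 0], 40], [[0, 0, 0], [0, 0, 0], 40]]'

```text
clock: 10.95
eef_pos: [479.5, -220.1, 6.1]
tool_rot: [3.141, -0.002, 0.002]
force: [-1.2, 0.6, 8.1]
width: 57.9
gripper_force: 61.9
```

>>> nudge_tcp --steps '[[[0, 0, 0], [0, 0, 0], 40], [[0, 0, 0], [0, 0, 0], 40]]'

```text
clock: 11.15
eef_pos: [479.5, -220.1, 6.1]
tool_rot: [3.141, -0.002, 0.002]
force: [-1.6, 0.9, 8.6]
width: 57.5
gripper_force: 61.9
```

In the tool's units: -45 mm is -0.9, -40 mm is -0.8.

>>> nudge_tcp --steps '[[[0, 0, -0.4], [0, 0, 0], 40], [[0, 0, -0.8], [0, 0, 0], 40], [[0, 0, -0.8], [0, 0, 0], 40], [[0, 0, -0.6], [0, 0, 0], 40], [[0.12, -0.7, 0], [0, 0, 0], 40], [[0.12, -0.9, 0], [0, 0, 0], 40], [[0.12, -0.9, 0], [0, 0, 0], 40], [[0.12, -0.9, 0], [0, 0, 0], 40], [[0.12, -0.9, 0], [0, 0, 0], 40], [[0.12, -0.7, 0], [0, 0, 0], 40], [[0, 0, 0], [0, 0, 0], 40], [[0, 0, 0], [0, 0, 0], 40]]'

```text
clock: 12.35
eef_pos: [514.6, 30.9, 134.9]
tool_rot: [-3.141, -0.001, 0.004]
force: [0.2, 0.1, -0.2]
width: 57.9
gripper_force: 64.5
```

>>> nudge_tcp --steps '[[[0, 0, 0], [0, 0, 0], 40], [[0, 0, 0], [0, 0, 0], 40]]'

```text
clock: 12.55
eef_pos: [514.4, 28.2, 134.7]
tool_rot: [3.141, -0.0, -0.002]
force: [-0.6, 0.7, -0.6]
width: 57.8
gripper_force: 64.5
```

```bash
python3 - <<'E'
from h import *
P=wpose(); p,R=P; im=ctrl.get_image("wrist"); cv2.imwrite("pics/r1.png",im); zt=p[2]-6.1+22
m=cv2.inRange(cv2.cvtColor(im,cv2.COLOR_BGR2HSV),(14,70,60),(28,200,255)); m=cv2.morphologyEx(m,cv2.MORPH_OPEN,np.ones((3,3)))
cs,hi=cv2.findContours(m,cv2.RETR_CCOMP,cv2.CHAIN_APPROX_NONE)
for i,c in enumerate(cs):
    if cv2.contourArea(c)>400:
        pts=np.array([R.T@(wplane(P,*q[0],zt)-p) for q in c]); (x,y),r=cv2.minEnclosingCircle(pts[:,:2].astype(np.float32))
        A=np.c_[2*pts[:,:2],np.ones(len(pts))]; s=np.linalg.lstsq(A,(pts[:,:2]**2).sum(1),rcond=None)[0]
        print(hi[0][i],cv2.contourArea(c),cen(c),"min",x,y,r,"fit",s[:2],np.sqrt(s[2]+s[:2]@s[:2]))
print(p)
E
```

```text
[-1  3  5 -1] 9359.0 (257.10912846814114, 259.7133240730847) min 0.10449981689453125 -0.7079405784606934 32.967193603515625 fit [-1.48210521 -0.46336162] 30.081770676973797
[-1 15 -1  4] 1604.5 (257.01485405629995, 265.88926976212736) min -3.0671937465667725 -0.2721555233001709 13.989977836608887 fit [-2.78171413 -0.33046922] 12.33995302493872
[514.40147242  28.17248623 134.69455659]
```

In the tool's units: 15 mm is 0.3.

>>> nudge_tcp --steps '[[[0, 0, 0.3], [0, 0, 0], 40], [[0, 0, 0.3], [0, 0, 0], 40], [[0, 0, 0], [0, 0, 0], 40], [[0, 0, 0], [0, 0, 0], 40], [[0, 0, 0], [0, 0, 0], 40]]'

```text
clock: 13.1
eef_pos: [515.0, 29.4, 105.0]
tool_rot: [3.142, -0.001, -0.0]
force: [0.5, 0.3, -0.4]
width: 57.7
gripper_force: 64.5
```

```bash
python3 - <<'E'
from h import *
for k in range(3):
    P=wpose(); im=ctrl.get_image("wrist"); print(P[0])
cv2.imwrite("pics/r2.png",im); p,R=P
g=cv2.cvtColor(im,cv2.COLOR_BGR2GRAY); print(g[236:270:1,236:282:2])
for z in(90,): print([ (u,v,(R.T@(wplane(P,u,v,z)-p))[:2].round(1)) for u,v in((256,244),(258,244),(257,248),(257,252))])
E
```

```text
[514.98189532  29.35033011 104.97880617]
[514.9995784   29.53678221 105.00013751]
[514.97077265  29.70203929 104.98486584]
[[ 98  97  97  98  97  97  98  98  97  97  97  98  97  98  97  97  96  98
   97  97  97  97  98]
 [ 97  98  97  97  98  97  98  97  97  98  97  97  97  97  98  97  98  97
   97  97  96  96  97]
 [ 97  97  97  97  97  98  96  97  97  96  98  97  98  97  98  97  97  97
   98  97  97  98  96]
 [ 97  97  97  97  97  97  97  96  97  96  96  96  96  97  96  96  97  98
   98  97  97  97  97]
 [ 98  97  97  97  98  97  97  96  97  97  96  97  98  97  96  96  97  97
   98  98  97  98  97]
 [ 98  97  97  97  97  97  98  97  97  97  97  98  97  97  97  96  97  96
   97  97  97  97  97]
 [ 97  96  97  96  96  97  97  97  97  94  94  92  91  95  97  97  97  97
   96  97  97  97  97]
 [ 97  97  97  97  97  98  97  87  85  72  72  69  65  75  89  95  97  98
   96  98  97  97  97]
 [ 96  96  97  98  98  96  80  54  39  46  52  59  55  44  57  75  87  
[... 1884 characters left out ...]
47  47  45  44  41  68  81  81 101 101  62  36  43  44  45
   46  42  43  40  70]
 [ 41  43  45  46  45  45  45  42  38  38  41  39  36  37  43  46  45  45
   45  43  45  40  71]
 [ 42  43  45  45  44  44  44  44  44  45  46  42  42  43  45  45  46  46
   44  43  44  39  67]
 [ 44  44  43  45  44  44  45  47  46  47  45  44  43  46  46  46  46  46
   42  44  45  41  69]
 [ 43  43  44  44  45  45  46  47  47  45  45  44  45  47  45  44  47  45
   44  45  46  41  73]
 [ 45  45  44  45  46  46  49  47  47  45  43  45  46  48  44  46  47  44
   44  45  44  40  73]]
[(256, 244, array([-6. , -1.2])), (258, 244, array([-6.,  0.])), (257, 248, array([-8.7, -0.6])), (257, 252, array([-11.5,  -0.5]))]
```

In the tool's units: 8 mm is 0.16, 1.7 mm is 0.034.

>>> nudge_tcp --steps '[[[0.034, -0.008, 0], [0, 0, 0], 40], [[0, 0, 0.16], [0, 0, 0], 40], [[0, 0, 0.1], [0, 0, 0], 40], [[0, 0, 0.1], [0, 0, 0], 40], [[0, 0, 0.1], [0, 0, 0], 40], [[0, 0, 0], [0, 0, 0], 40], [[0, 0, 0], [0, 0, 0], 40]]'

```text
clock: 13.95
eef_pos: [518.0, 30.4, 81.1]
tool_rot: [3.141, -0.003, 0.001]
force: [5.2, 1.9, -4.1]
width: 57.6
gripper_force: 64.7
```

In the tool's units: 0.8 mm is 0.016, -0.3 mm is -0.006.

>>> nudge_tcp --steps '[[[0.016, -0.006, 0], [0, 0, 0], 40], [[0, 0, 0], [0, 0, 0], 40], [[0, 0, 0], [0, 0, 0], 40]]'

```text
clock: 14.25
eef_pos: [517.9, 30.5, 81.3]
tool_rot: [3.141, -0.002, 0.001]
force: [4.5, 0.7, -5.1]
width: 57.5
gripper_force: 64.8
```

>>> nudge_tcp --steps '[[[0, 0, 0.1], [0, 0, 0], 40], [[0, 0, 0.1], [0, 0, 0], 40], [[0, 0, 0], [0, 0, 0], 40]]'

```text
clock: 14.55
eef_pos: [518.0, 30.5, 70.9]
tool_rot: [3.141, -0.002, 0.001]
force: [6.1, 0.9, -2.7]
width: 58.0
gripper_force: 64.9
```

In the tool's units: 6 mm is 0.12, 0.8 mm is 0.016.

>>> nudge_tcp --steps '[[[0.016, 0, 0.12], [0, 0, 0], 40], [[0, 0, 0.12], [0, 0, 0], 40], [[0, 0, 0.12], [0, 0, 0], 40], [[0, 0, 0], [0, 0, 0], 40], [[0, 0, 0], [0, 0, 0], 40]]'

```text
clock: 15.05
eef_pos: [518.1, 30.6, 52.3]
tool_rot: [3.141, -0.0, 0.001]
force: [5.6, 0.1, -5.1]
width: 57.7
gripper_force: 64.8
```

>>> nudge_tcp --steps '[[[0.01, 0, 0.06], [0, 0, 0], 40], [[0, 0, 0.04], [0, 0, 0], 40], [[0, 0, 0], [0, 0, 0], 40], [[0, 0, 0], [0, 0, 0], 40]]'

```text
clock: 15.45
eef_pos: [518.2, 30.6, 47.8]
tool_rot: [3.141, 0.0, 0.001]
force: [5.3, 0.2, -4.7]
width: 57.4
gripper_force: 64.9
```

In the tool's units: -45 mm is -0.9, 3.5 mm is 0.07.

>>> nudge_tcp --steps '[[[0, 0, 0.07], [0, 0, 0], 40], [[0, 0, 0], [0, 0, 0], 40], [[0, 0, 0], [0, 0, 0], 78], [[0, 0, 0], [0, 0, 0], 78], [[0, 0, 0], [0, 0, 0], 78], [[0, 0, 0], [0, 0, 0], 78], [[0, 0, -0.4], [0, 0, 0], 78], [[0, 0, -0.8], [0, 0, 0], 78], [[0, 0, -0.9], [0, 0, 0], 78], [[0, 0, 0], [0, 0, 0], 78]]'

```text
clock: 16.45
eef_pos: [521.4, 30.1, 154.6]
tool_rot: [-3.141, -0.009, 0.0]
force: [0.1, -0.0, -0.6]
width: 77.7
gripper_force: 0.0
```

>>> nudge_tcp --steps '[[[-0.36, -0.72, 0], [0, 0, 0], 85], [[-0.36, -0.72, 0], [0, 0, 0], 85], [[-0.36, -0.72, 0], [0, 0, 0], 85], [[-0.36, -0.72, 0], [0, 0, 0], 85], [[-0.32, -0.68, 0], [0, 0, 0], 85], [[0, 0, 0], [0, 0, 0], 85], [[0, 0, 0], [0, 0, 0], 85], [[0, 0, 0], [0, 0, 0], 85]]'

```text
clock: 17.25
eef_pos: [430.4, 207.3, 149.7]
tool_rot: [3.141, -0.0, -0.001]
force: [0.1, -0.3, -0.5]
width: 85.2
gripper_force: 0.0
```

```bash
python3 look.py yellow 4
python3 - <<'E'
from h import *
im=ctrl.get_image("side"); 
for z,x in((29,0),): pass
h=cv2.cvtColor(im,cv2.COLOR_BGR2HSV); u,v=map(int,proj("side",[517,30.5,60])); print(u,v); print(cv2.cvtColor(im,cv2.COLOR_BGR2GRAY)[v-18:v+22,u-20:u+22:3])
cv2.imwrite("pics/s3.png",im)
E
```

```text
yellow 102.0 [261. 164.] world [445.1 204.1   4. ] tool delta [ 14.7   3.2 145.7]
pose [430.4 207.3 149.7] rot [ 3.141e+00 -0.000e+00 -2.000e-03]
262 201
[[ 21  70  83 132 128  98  15  20  79 168 168 165 167 131]
 [ 22 109  84 104 104  88  17  17  78 168 167 168 169 154]
 [ 23 115  73  88  97  91  13  20  81 168 170 169 169 168]
 [ 22  92  60  87 113 105  15  16  86 169 171 168 170 169]
 [ 24  63  54  87 143 111  19  17  91 169 170 170 169 171]
 [ 32  54  52  90 154 113  16  17  92 168 169 169 170 171]
 [ 34  53  56  92 151 106  21  16  92 169 169 170 169 169]
 [ 45  54  56 111 155 109  17  14  95 168 169 168 170 169]
 [ 52  62  83 140 160 114  56  20 111 168 169 170 168 171]
 [ 60  92 136 158 162 121 101  55 140 170 170 168 169 170]
 [ 75 136 162 145 159 124 121 106 158 169 169 167 168 168]
 [ 85 150 153 127 161 124 125 129 
[... 977 characters left out ...]
2 114 114 108 117 121 118 122  94 114 118 118 128]
 [112 113 111 116 108  91 104 108 102  73 115 117 116 119]
 [112 113 112 117 112  60  77  81  71  61 112 118 116 117]
 [112 111 114 117 115  47  49  55  44  69 111 121 117 117]
 [113 113 113 115 118  66  45  44  49  88 110 117 117 117]
 [114 113 114 114 120  99  64  63  73 107 107 116 117 117]
 [111 114 115 115 115 122 102  97 103 112 107 117 116 116]
 [112 113 116 116 111 130 121 116 114 110 114 115 116 116]
 [114 114 114 115 114 121 121 116 115 111 114 117 115 114]
 [110 115 115 117 116 115 117 109 114 115 116 114 116 103]
 [104 115 115 115 116 114 116 111 115 115 116 115 109  86]
 [ 87 109 115 115 118 115 116 113 117 117 115 110  95  80]]
```

```bash
cat >> h.py <<'E'
HSV["yellow"]=((18,150,40),(34,255,255))
E
python3 look.py yellow 4
```

```text
yellow 1356.5 [257. 180.] world [429.5 207.2   4. ] tool delta [ -1.3  -0.2 145.8]
pose [430.7 207.  149.8] rot [ 3.141e+00 -0.000e+00 -2.000e-03]
```

Units first: shifts go in shares of 50 mm and turns go in shares of 4 rad. So 40 mm is 0.8, -1.3 mm is -0.026.

>>> nudge_tcp --steps '[[[-0.026, -0.004, 0.6], [0, 0, 0], 85], [[0, 0, 0.8], [0, 0, 0], 85], [[0, 0, 0.8], [0, 0, 0], 85], [[0, 0, 0.5], [0, 0, 0], 85], [[0, 0, 0.22], [0, 0, 0], 85], [[0, 0, 0.1], [0, 0, 0], 85], [[0, 0, 0], [0, 0, 0], 85]]'

```text
clock: 18.1
eef_pos: [428.9, 207.4, -2.0]
tool_rot: [3.141, 0.001, -0.002]
force: [0.4, 0.8, -0.6]
width: 84.9
gripper_force: 0.0
```

>>> nudge_tcp --steps '[[[0, 0, 0], [0, 0, 0], 60], [[0, 0, 0], [0, 0, 0], 52], [[0, 0, 0], [0, 0, 0], 52], [[0, 0, 0], [0, 0, 0], 52]]'

```text
clock: 18.5
eef_pos: [429.1, 208.9, -0.8]
tool_rot: [-3.141, -0.001, 0.001]
force: [-0.0, -0.1, -0.3]
width: 52.0
gripper_force: 0.0
```

>>> nudge_tcp --steps '[[[0, 0, 0], [0, 0, 0], 30], [[0, 0, 0], [0, 0, 0], 30], [[0, 0, 0], [0, 0, 0], 30], [[0, 0, 0], [0, 0, 0], 30], [[0, 0, 0], [0, 0, 0], 30]]'

```text
clock: 19.0
eef_pos: [429.0, 208.9, -0.2]
tool_rot: [-3.141, -0.001, 0.0]
force: [-0.7, -1.4, 9.9]
width: 40.7
gripper_force: 59.1
```

>>> nudge_tcp --steps '[[[0, 0, -0.4], [0, 0, 0], 30], [[0, 0, -0.8], [0, 0, 0], 30], [[0, 0, -0.8], [0, 0, 0], 30], [[0, 0, -0.1], [0, 0, 0], 30], [[0.34, 0.68, 0], [0, 0, 0], 30], [[0.36, 0.76, 0], [0, 0, 0], 30], [[0.36, 0.76, 0], [0, 0, 0], 30], [[0.36, 0.76, 0], [0, 0, 0], 30], [[0.34, 0.6, 0], [0, 0, 0], 30], [[0, 0, 0], [0, 0, 0], 30], [[0, 0, 0], [0, 0, 0], 30], [[0, 0, 0], [0, 0, 0], 30]]'

```text
clock: 20.2
eef_pos: [516.0, 32.1, 103.3]
tool_rot: [-3.141, 0.002, 0.002]
force: [-0.3, 0.3, -0.1]
width: 40.8
gripper_force: 60.8
```

```bash
cat > ring.py <<'E'
from h import *
P=wpose(); p,R=P; im=ctrl.get_image("wrist"); cv2.imwrite("pics/r3.png",im); zt=p[2]+8.2
m=cv2.inRange(cv2.cvtColor(im,cv2.COLOR_BGR2HSV),*HSV["yellow"])
cs,hi=cv2.findContours(m,cv2.RETR_CCOMP,cv2.CHAIN_APPROX_NONE)
for i,c in enumerate(cs):
    if cv2.contourArea(c)>300:
        pts=np.array([R.T@(wplane(P,*q[0],zt)-p) for q in c])[:,:2]
        s=np.linalg.lstsq(np.c_[2*pts,np.ones(len(pts))],(pts**2).sum(1),rcond=None)[0]
        print(hi[0][i],cv2.contourArea(c),np.round(cen(c),1),"fit",s[:2].round(2),np.sqrt(s[2]+s[:2]@s[:2]).round(1),pts.min(0).round(1),pts.max(0).round(1),cv2.boundingRect(c))
print(p)
cv2.imwrite("pics/c6.png",cv2.resize(im[190:320,197:317],None,fx=4,fy=4,interpolation=2))
E
python3 ring.py
```

```text
[ 2 -1  1 -1] 4787.5 [257.1 249.3] fit [ 1.41 -0.5 ] 21.8 [-21.1 -21.2] [24.2 20.1] (218, 211, 79, 77)
[-1 -1 -1  0] 1108.5 [257.3 250.1] fit [ 2.14 -0.41] 10.4 [ -7.9 -11.5] [12.3 10.9] (236, 233, 44, 35)
[516.00197114  32.08116294 103.29035901]
```

View pics/c6.png

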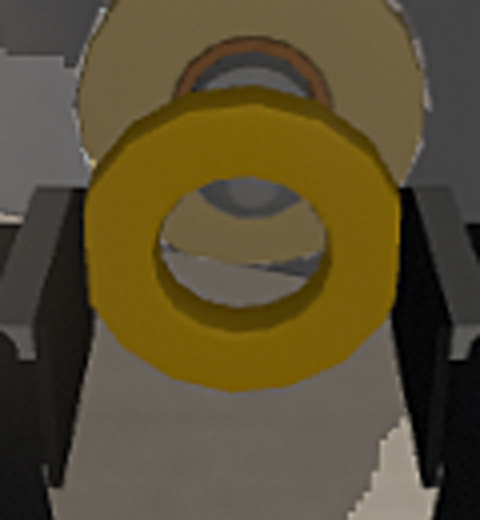

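The crop shows the roll lying flat on the spindle. The thin ring's hole is centred near crop (243,255), and the spindle tip shows through it with its disc's bottom edge at about (245,207).

```bash
python3 - <<'E'
from h import *
P=wpose();p,R=P
def w(x,y,z): return (R.T@(wplane(P,197+(x-1.5)/4,190+(y-1.5)/4,z)-p))[:2].round(1)
print(p,"disc bottom",w(245,207,90),w(245,218,81),"roll core",w(178,100,60),w(332,100,60),"core top",w(254,37,60),"roll L/R",w(76,100,60),w(430,100,60))
im=cv2.imread("pics/r3.png"); print(cv2.cvtColor(im,cv2.COLOR_BGR2GRAY)[232:248,244:272:2])
E
```

```text
[516.03739114  32.35402033 103.38807704] disc bottom [-3.4 -0. ] [-9.9 -0. ] roll core [  1.7 -11.3] [ 1.8 14.8] core top [13.   1.5] roll L/R [  1.6 -28.8] [ 1.7 31.6]
[[ 93  92  91  92  92  91  92  91  92  93  91  92  92  93]
 [ 92  92  92  91  90  90  90  89  90  90  91  92  92  91]
 [ 92  92  91  90  92  90  86  87  89  90  89  90  91  92]
 [ 92  91  90  75  65  78  83  83  87  86  86  90  91  91]
 [ 91  90  72  67  67  80  83  84  84  84  84  77  83  91]
 [ 90  82  61  67  68  77  84  85  86  84  84  78  71  86]
 [ 95  93  63  66  68  75  83  83  84  85  83  74  71  73]
 [ 97  98  70  63  65  69  84  83  84  84  83  70  71  67]
 [ 96  96  85  64  64  67  78  83  82  82  75  69  68  70]
 [ 96  96  96  77  62  63  68  78  79  75  66  67  71  90]
 [ 96  97  97  96  74  63  62  65  66  66  65  68  90  98]
 [ 97  96  96  97  95  77  63  62  66  67  68  86  99  96]
 [ 95  96  96  95  98  98  79  80  85  84  87  98  97  95]
 [ 95  96  96  96  95  97  99 100  98  98  98  97  97  96]
 [ 95  95  95  96  96  97  96  96  96  97  96  96  95  96]
 [ 96  95  95  95  96  96  95  96  95  95  96  96  97  94]]
```

In the tool's units: 7 mm is 0.14, 1.6 mm is 0.032.

>>> nudge_tcp --steps '[[[-0.014, 0.032, 0.1], [0, 0, 0], 30], [[0, 0, 0.14], [0, 0, 0], 30], [[0, 0, 0.1], [0, 0, 0], 30], [[0, 0, 0.08], [0, 0, 0], 30], [[0, 0, 0.08], [0, 0, 0], 30], [[0, 0, 0], [0, 0, 0], 30], [[0, 0, 0], [0, 0, 0], 30]]'

```text
clock: 20.95
eef_pos: [516.2, 29.3, 78.7]
tool_rot: [-3.141, 0.0, 0.001]
force: [-0.6, 0.5, 0.4]
width: 40.2
gripper_force: 60.8
```

In the tool's units: 5 mm is 0.1, 4 mm is 0.08.

>>> nudge_tcp --steps '[[[0, 0, 0.1], [0, 0, 0], 30], [[0, 0, 0.1], [0, 0, 0], 30], [[0, 0, 0.08], [0, 0, 0], 30], [[0, 0, 0], [0, 0, 0], 30], [[0, 0, 0], [0, 0, 0], 30]]'

```text
clock: 21.45
eef_pos: [516.1, 29.3, 64.6]
tool_rot: [-3.141, 0.001, 0.001]
force: [-0.0, 1.5, -0.7]
width: 40.7
gripper_force: 60.8
```

>>> nudge_tcp --steps '[[[0, 0, 0.05], [0, 0, 0], 30], [[0, 0, 0.04], [0, 0, 0], 30], [[0, 0, 0], [0, 0, 0], 30], [[0, 0, 0], [0, 0, 0], 30]]'

```text
clock: 21.85
eef_pos: [516.3, 29.3, 60.2]
tool_rot: [-3.141, 0.0, 0.001]
force: [1.0, 1.3, -0.9]
width: 40.4
gripper_force: 60.7
```

In the tool's units: -40 mm is -0.8, -30 mm is -0.6.

>>> nudge_tcp --steps '[[[0, 0, 0], [0, 0, 0], 62], [[0, 0, 0], [0, 0, 0], 62], [[0, 0, 0], [0, 0, 0], 62], [[0, 0, 0], [0, 0, 0], 62], [[0, 0, -0.4], [0, 0, 0], 62], [[0, 0, -0.8], [0, 0, 0], 62], [[0, 0, -0.6], [0, 0, 0], 62], [[0, 0, 0], [0, 0, 0], 62], [[0, 0, 0], [0, 0, 0], 62]]'

```text
clock: 22.75
eef_pos: [516.5, 29.5, 150.7]
tool_rot: [-3.141, -0.001, 0.001]
force: [0.2, 0.4, -0.3]
width: 62.0
gripper_force: 0.0
```

```bash
python3 look.py yellow 64
```

```text
yellow 2132.0 [257. 197.] world [516.7  29.9  64. ] tool delta [ 0.1 -0.4 86.8]
yellow 196.5 [506. 227.] world [ 480.3 -254.4   64. ] tool delta [-36.7 283.8  86.6]
pose [516.5  29.5 150.7] rot [-3.141e+00  1.000e-03  1.000e-03]
```

>>> nudge_tcp --steps '[[[0.2, 0.5, 0], [0, 0, 0], 50], [[0.26, 0.9, 0], [0, 0, 0], 50], [[0.26, 0.9, 0], [0, 0, 0], 50], [[0.26, 0.9, 0], [0, 0, 0], 50], [[0.26, 0.9, 0], [0, 0, 0], 50], [[0.26, 0.9, 0], [0, 0, 0], 50], [[0.08, 0.34, 0], [0, 0, 0], 50], [[0, 0, 0], [0, 0, 0], 50], [[0, 0, 0], [0, 0, 0], 50], [[0, 0, 0], [0, 0, 0], 50]]'

```text
clock: 23.8
eef_pos: [595.2, -234.8, 149.4]
tool_rot: [-3.139, 0.002, 0.003]
force: [-0.1, 1.2, -0.3]
width: 49.8
gripper_force: 0.0
```

```bash
python3 look.py orange 4
python3 - <<'E'
from h import *
im=cv2.imread("pics/last.png"); P=wpose(); p,R=P
c=blobs(im,"orange",100)[0]; x,y,w,h=cv2.boundingRect(c); print(x,y,w,h)
H=cv2.cvtColor(im,cv2.COLOR_BGR2HSV)
for r in range(y-2,y+h+3,2): print(r," ".join("%3d"%H[r,q,2] if 3<H[r,q,0]<16 and H[r,q,1]>130 else "  ." for q in range(x-4,x+w+5,2)))
E
```

```text
orange 176.0 [258. 168.] world [ 605.9 -234.3    4. ] tool delta [ 10.9  -0.  145.4]
pose [ 595.2 -234.8  149.4] rot [-3.139e+00  1.000e-03  4.000e-03]
248 153 26 26
151   .   .   .   .   .   .   .   .   .   .   .   .   .   .   .   .   .   .
153   .   .   .   .   .   . 104 126 121   .   .   .   .   .   .   .   .   .
155   .   .   .   .   .   . 124 120 121 115   .   .   .   .   .   .   .   .
157   .   .   .   .   .  93 122 120 121 122   .   .   .   .   .   .   .   .
159   .   .   .   .   . 118 120 122 116 118   .   .   .   .   .   .   .   .
161   .   .   .   .   . 122 120 119   .   .   .   .   .   .   .   . 117 113
163   .   .   .   . 103 120 120 114   .   .   .   .   .   .   . 113 120 119
165   .   .   .   . 123 119 122   .   .   .   .   .   .   .   .   . 117 119
167   .   .   . 103 120 120 111   .   .   .   .   .   .   .   .   . 122 120
169   .   .   . 124 121 120 122 119 102   .   .   .   .   .   .  93 121 119
171   .   .  91 121 119 120 121 121 121 121 112  86   .   .   . 122 119 120
173   .   . 119 119 120 120 120 120 121 121 122 122 118 102  93 121 118 118
175   .   . 124 119 119 119 120 120 120 120 119 121 120 121 118 118 118 118
177   .   .   . 105 123 118 118 119 119 119 120 119 120 120 121 119 121   .
179   .   .   .   . 116 121 119 118 119 119 119 118 119 119 118 119 114   .
181   .   .   .   . 125 122 120 120 120 119 118 118 118 117 118 120   .   .
```

```bash
cat >> h.py <<'E'
HSV["orange"]=((3,130,40),(16,255,255))
E
python3 - <<'E'
from h import *
im=cv2.imread("pics/last.png"); P=wpose(); p,R=P
c=blobs(im,"orange",100)[0]; x,y,w,h=cv2.boundingRect(c); print(x,y,w,h)
H=cv2.cvtColor(im,cv2.COLOR_BGR2HSV)
for r in range(y-1,y+h+1): print(r,"".join("%4d"%H[r,q,2] if 3<=H[r,q,0]<=16 and H[r,q,1]>130 else "   ." for q in range(x-1,x+w+1)))
E
```

```text
247 152 36 53
151    .   .   .   .   .   .   .   .   .   .   .   .   .   .   .   .   .   .   .   .   .   .   .   .   .   .   .   .   .   .   .   .   .   .   .   .   .   .
152    .   .   .   .   .   .   .   .   .   .   .  96 108 109 103   .   .   .   .   .   .   .   .   .   .   .   .   .   .   .   .   .   .   .   .   .   .   .
153    .   .   .   .   .   .   .   .   .   . 104 118 126 123 121 111   .   .   .   .   .   .   .   .   .   .   .   .   .   .   .   .   .   .   .   .   .   .
154    .   .   .   .   .   .   .   .   .   . 122 123 121 122 122 119 101   .   .   .   .   .   .   .   .   .   .   .   .   .   .   .   .   .   .   .   .   .
155    .   .   .   .   .   .   .   .   . 104 124 121 120 121 121 120 115 110   .   .   .   .   .   .   .   .   .   .   .   .   .   .   .   .   .   .   .   .
156    .   .   .   .   .   .   .   .   . 119 122 121 121 121 121 121 123 118   .   .   .   .   .   .   .   .   .   .   .   .   .   .   .   .   .   .   .   .
157    .   .   .   .   .   .   .   .  93 126 122 121 120 120 121 121 122 119   .   .   .   .   .   .   .   .   .   .   .   .   .   .   .   .   .
[... 6848 characters left out ...]
   .   .   .   .   .   .   .   .   .   .   .   .   .   .   .   .   .   .
202    .   .   .   .   .   .   .  89 104 112 119 120 119 118 118 114 102   .   .   .   .   .   .   .   .   .   .   .   .   .   .   .   .   .   .   .   .   .
203    .   .   .   .   .   .   .   .   .   . 100 108 116 122 120 104   .   .   .   .   .   .   .   .   .   .   .   .   .   .   .   .   .   .   .   .   .   .
204    .   .   .   .   .   .   .   .   .   .   .   .   . 102 105 100   .   .   .   .   .   .   .   .   .   .   .   .   .   .   .   .   .   .   .   .   .   .
205    .   .   .   .   .   .   .   .   .   .   .   .   .   .   .   .   .   .   .   .   .   .   .   .   .   .   .   .   .   .   .   .   .   .   .   .   .   .
```

```bash
python3 - <<'E'
from h import *
P=wpose(); p,R=P
f=lambda u,v,z: wplane(P,u,v,z)[:2]
q=np.array([f(251.5,190,30),f(264.5,194,30),f(260.5,204.5,30),f(248,199.5,30)]); print(q.round(1),"tab",q.mean(0).round(1))
ang=lambda d: np.degrees(np.arctan2(d[1],d[0])).round(1)
print("tab ang",ang(q[0]-q[3]+q[1]-q[2]),ang((q[0]-q[1]+q[3]-q[2]))-90,"len",np.linalg.norm(q[0]-q[1]),np.linalg.norm(q[0]-q[3]))
L=f(246.5,175,4),f(255.5,153,4); Rr=f(274,185.5,4),f(283,163.5,4)
print("edges",ang(L[1]-L[0]),ang(Rr[1]-Rr[0])); m=(f(259.5,152,4)+f(279.5,160.3,4))/2; print("tipmid",m, "tab->tip",ang(m-q.mean(0)),np.linalg.norm(m-q.mean(0)))
print(p, R.round(3))
E
```

```text
[[ 591.2 -228.9]
 [ 587.4 -241.1]
 [ 577.  -237.4]
 [ 581.9 -225.7]] tab [ 584.4 -233.3]
tab ang -19.4 -20.099999999999994 len 12.6968614528834 9.891356599660968
edges -21.8 -20.5
tipmid [ 618.4033773  -246.26533549] tab->tip -20.9 36.410596059394
[ 595.42313009 -234.90367438  149.69222872] [[ 1.     0.004 -0.001]
 [ 0.004 -1.     0.002]
 [-0.001 -0.002 -1.   ]]
```

In the tool's units: 20 mm is 0.4, -1.6 mm is -0.032, 0.15 rad / 4 = 0.0375.

>>> nudge_tcp --steps '[[[-0.22, -0.032, 0], [0, 0, 0], 45], [[0, 0, 0.4], [0, 0, 0.0375], 45], [[0, 0, 0.4], [0, 0, 0.0375], 45], [[0, 0, 0.2], [0, 0, 0.0153], 45], [[0, 0, 0], [0, 0, 0], 45], [[0, 0, 0], [0, 0, 0], 45], [[0, 0, 0], [0, 0, 0], 45]]'

```text
clock: 24.55
eef_pos: [585.2, -235.8, 101.2]
tool_rot: [-3.141, -0.001, -0.358]
force: [0.0, -1.2, -0.0]
width: 45.3
gripper_force: 0.0
```

```bash
cat > clip.py <<'E'
from h import *
import sys
P=wpose(); p,R=P; im=ctrl.get_image("wrist"); cv2.imwrite("pics/"+sys.argv[1]+".png",im)
c=blobs(im,"orange",100)[0]; x,y,w,h=cv2.boundingRect(c); print(p.round(1),np.array(ctrl.read_state()["tool_rot"]).round(3),x,y,w,h)
H=cv2.cvtColor(im,cv2.COLOR_BGR2HSV); st=int(sys.argv[2])
print("    "+"".join("%4d"%q for q in range(x-1,x+w+1,st)))
for r in range(y-1,y+h+1,st): print(r,"".join("%4d"%H[r,q,2] if 3<=H[r,q,0]<=16 and H[r,q,1]>130 else "   ." for q in range(x-1,x+w+1,st)))
E
python3 clip.py k1 2
```

```text
[ 585.2 -235.8  101.2] [-3.141e+00 -2.000e-03 -3.590e-01] 238 153 36 60
     237 239 241 243 245 247 249 251 253 255 257 259 261 263 265 267 269 271 273
152    .   .   .   .   .   .   .   .   .   .   .   .   .   .   .   .   .   .   .
154    . 104 123 121 106   .   .   .   .   .   .   .   .   .   . 104 117 111   .
156    . 122 119 119 120 121   .   .   .   .   .   .   . 103 122 119 119 120   .
158    . 121 118 119 119 121   .   .   .   .   .   .   . 122 120 119 118 119 107
160    . 123 119 119 121 121   .   .   .   .   .   .   . 115 120 119 118 119 102
162    . 123 119 120 111   .   .   .   .   .   .   .   .   .   . 121 119 119   .
164    . 123 118 119 110   .   .   .   .   .   .   .   .   .   . 122 118 119   .
166    . 122 119 119 110   .   .   .   .   .   .   .   .   .   . 122 118 119   .
168    . 123 118 119 109   .   .   .   .   .   .   .   .   .   . 123 118 120   .
170    . 122 118 118 109   .   .   .   .   .   .   .   .   .   . 119 118 118   .
1
[... 999 characters left out ...]
  79  79  78  79  79  79  79  87 108   .   .   .   .
198    .   .   .   . 105  70  76  75  75  75  75  75  75  82 111   .   .   .   .
200    .   .   .   . 102 110 115 115 115 115 116 114 114 103 109   .   .   .   .
202    .   .   .   . 104 111 119 118 119 119 119 121 121 104 108   .   .   .   .
204    .   .   .   .   . 111 116 118 117 118 118 119 120 102   .   .   .   .   .
206    .   .   .   .   . 112 117 117 116 117 117 118 119 102   .   .   .   .   .
208    .   .   .   .   . 111 117 117 117 117 117 117 117 103   .   .   .   .   .
210    .   .   .   .   . 111 117 116 116 116 116 116 116 101   .   .   .   .   .
212    .   .   .   .   .  99 104 105 106 107 107 108 107   .   .   .   .   .   .
```

```bash
python3 - <<'E'
from h import *
P=wpose();p,R=P
for u,v,z in((255,199.5,30),(255,212.5,30),(246,206,30),(264,206,30),(241,153,4),(270,153,4),(238,175,4),(272.5,175,4)): print((R.T@(wplane(P,u,v,z)-p)).round(1))
E
```

```text
[ 3.  -1.6 71.3]
[-7.6 -1.6 71.3]
[-2.3 -8.6 71.3]
[-2.3  5.3 71.3]
[ 34.5 -13.3  97.3]
[34.5 10.5 97.3]
[ 15.8 -16.   97.3]
[15.8 12.8 97.3]
```

In the tool's units: 35 mm is 0.7, -2.3 mm is -0.046.

>>> nudge_tcp --steps '[[[-0.046, -0.026, 0.4], [0, 0, 0], 45], [[0, 0, 0.7], [0, 0, 0], 45], [[0, 0, 0.5], [0, 0, 0], 45], [[0, 0, 0.26], [0, 0, 0], 45], [[0, 0, 0], [0, 0, 0], 45]]'

```text
clock: 25.1
eef_pos: [582.0, -233.8, 6.2]
tool_rot: [-3.141, 0.002, -0.36]
force: [-0.1, 0.5, 0.5]
width: 45.2
gripper_force: 0.0
```

>>> nudge_tcp --steps '[[[0, 0, 0], [0, 0, 0], 30], [[0, 0, 0], [0, 0, 0], 20], [[0, 0, 0], [0, 0, 0], 8], [[0, 0, 0], [0, 0, 0], 8], [[0, 0, 0], [0, 0, 0], 8], [[0, 0, 0], [0, 0, 0], 8], [[0, 0, 0], [0, 0, 0], 8]]'

```text
clock: 25.8
eef_pos: [583.9, -234.7, 9.0]
tool_rot: [-3.142, -0.003, -0.36]
force: [-0.7, 0.8, 7.0]
width: 11.9
gripper_force: 59.1
```

In the tool's units: -40 mm is -0.8, -36 mm is -0.72.

>>> nudge_tcp --steps '[[[0, 0, -0.3], [0, 0, 0], 8], [[0, 0, -0.7], [0, 0, 0], 8], [[0, 0, -0.8], [0, 0, 0], 8], [[0, 0, -0.72], [0, 0, 0], 8], [[0, 0, 0], [0, 0, 0], 8], [[0, 0, 0], [0, 0, 0], 8]]'

```text
clock: 26.4
eef_pos: [583.4, -234.1, 135.0]
tool_rot: [-3.141, -0.002, -0.36]
force: [0.0, -1.0, 0.6]
width: 12.8
gripper_force: 58.4
```

>>> nudge_tcp --steps '[[[-0.4, -0.4, 0], [0, 0, 0], 8], [[-0.54, -0.56, 0], [0, 0, 0], 8], [[-0.54, -0.56, 0], [0, 0, 0], 8], [[-0.54, -0.56, 0], [0, 0, 0], 8], [[-0.54, -0.56, 0], [0, 0, 0], 8], [[-0.54, -0.56, 0], [0, 0, 0], 8], [[-0.54, -0.56, 0], [0, 0, 0], 8], [[-0.4, -0.44, 0], [0, 0, 0], 8], [[-0.24, -0.28, 0], [0, 0, 0], 8], [[0, 0, 0], [0, 0, 0], 8], [[0, 0, 0], [0, 0, 0], 8], [[0, 0, 0], [0, 0, 0], 8]]'

```text
clock: 27.6
eef_pos: [461.8, 49.6, 133.2]
tool_rot: [3.141, -0.0, -0.362]
force: [1.0, -0.5, 0.2]
width: 12.7
gripper_force: 58.5
```

```bash
python3 clip.py k2 3
```

```text
[461.8  49.6 133.2] [ 3.141e+00 -1.000e-03 -3.620e-01] 228 178 57 100
     227 230 233 236 239 242 245 248 251 254 257 260 263 266 269 272 275 278 281 284
177    .   .   .   .   .   .   .   .   .   .   .   .   .   .   .   .   .   .   .   .
180    .   . 101  97  78   .   .   .   .   .   .   .   .   .   .  79 109 123 105   .
183    . 127 125 125 125 120  76   .   .   .   .   .   .   . 109 124 123 122 124   .
186    . 125 123 124 124 125 123   .   .   .   .   .   .   . 125 123 122 123 123 119
189    . 124 124 124 124 123 121   .   .   .   .   .   .   . 124 122 122 123 123 107
192    . 124 123 124 125 125   .   .   .   .   .   .   .   .   . 120 123 122 124 105
195    . 124 123 124 124   .   .   .   .   .   .   .   .   .   .   . 123 123 123 103
198    . 120 123 122 125   .   .   .   .   .   .   .   .   .   .   . 122 122 122 102
2
[... 1508 characters left out ...]
   .   .   .   .   .
255    .   .   .   .   .   .  90  83  83  83  82  83  83  84  88   .   .   .   .   .
258    .   .   .   .   .   . 113 113 112 114 114 115 115 116 118   .   .   .   .   .
261    .   .   .   .   .   . 126 122 122 123 123 123 124 125 126   .   .   .   .   .
264    .   .   .   .   .   . 125 123 122 123 123 123 123 124 125   .   .   .   .   .
267    .   .   .   .   .   . 126 121 121 121 122 122 122 123 129   .   .   .   .   .
270    .   .   .   .   .   . 126 122 122 122 122 121 122 123 128   .   .   .   .   .
273    .   .   .   .   .   . 125 121 121 121 121 123 122 121 126   .   .   .   .   .
276    .   .   .   .   .   . 124 123 124 123 123 123 123 121 123   .   .   .   .   .
```

```bash
cat > rel.py <<'E'
from h import *
import sys
P=wpose();p,R=P; im=cv2.imread(sys.argv[1]) if len(sys.argv)>1 else ctrl.get_image("wrist")
T=lambda u,v,z:(R.T@(wplane(P,u,v,z)-p)).round(1)
for c in blobs(im,"yellow",300)[:2]:
    pts=c[:,0,:]; l=pts[pts[:,0].argmin()]; r=pts[pts[:,0].argmax()]; t=pts[pts[:,1].argmin()]
    print("yel",cv2.contourArea(c),np.round(cen(c)),"L",T(*l,68),"R",T(*r,68),"top",T(*t,68))
c=blobs(im,"orange",300)[0][:,0,:]; zt=p[2]-5
t=c[c[:,1]<c[:,1].min()+25]; print("tips",T(c[:,0].mean(),c[:,1].min(),zt),"L",T(*t[t[:,0].argmin()],zt),"R",T(*t[t[:,0].argmax()],zt)); print(p)
E
python3 rel.py pics/k2.png
```

```text
yel 2829.0 [256. 127.] L [ 61.6 -22.6  65.2] R [55.9 20.3 65.3] top [79.8 -2.9 65.3]
tips [37.3 -0.2  5. ] L [ 31.9 -15.3   5. ] R [25.2 14.3  5. ]
[461.86266522  49.51286259 133.23261237]
```

In the tool's units: 20 mm is 0.4, 14 mm is 0.28.

>>> nudge_tcp --steps '[[[0, -0.01, 0.4], [0, 0, 0], 8], [[0, 0, 0.4], [0, 0, 0], 8], [[0, 0, 0.28], [0, 0, 0], 8], [[0, 0, 0], [0, 0, 0], 8], [[0, 0, 0], [0, 0, 0], 8], [[0, 0, 0], [0, 0, 0], 8]]'

```text
clock: 28.25
eef_pos: [462.3, 50.9, 80.0]
tool_rot: [-3.141, -0.001, -0.361]
force: [0.0, -0.7, -0.0]
width: 12.4
gripper_force: 58.5
```

```bash
python3 rel.py
```

```text
yel 5048.5 [258. 135.] L [ 61.1 -21.2  12. ] R [55.3 21.6 12. ] top [79.9  0.9 12.1]
tips [37.3 -0.2  5. ] L [ 34.  -14.7   5. ] R [24.7 14.3  5. ]
[462.33965284  50.85137716  79.95420872]
```

>>> nudge_tcp --steps '[[[0.12, 0, 0], [0, 0, 0], 8], [[0.12, 0, 0], [0, 0, 0], 8], [[0.1, 0, 0], [0, 0, 0], 8], [[0, 0, 0], [0, 0, 0], 8], [[0, 0, 0], [0, 0, 0], 8], [[0, 0, 0], [0, 0, 0], 8]]'

```text
clock: 28.9
eef_pos: [477.2, 45.5, 79.2]
tool_rot: [3.142, 0.001, -0.36]
force: [0.1, -0.5, -0.2]
width: 12.4
gripper_force: 58.5
```

```bash
python3 rel.py
```

```text
yel 2443.0 [259. 152.] L [ 45.6 -20.9  11.2] R [39.6 22.  11.2] top [64.2 -1.2 11.2]
yel 317.5 [257. 197.] L [27.2 -8.9 11.2] R [22.5  8.2 11.2] top [28.9 -6.1 11.2]
tips [37.3 -0.2  5. ] L [ 34.1 -14.7   5. ] R [24.1 14.3  5. ]
[477.230109    45.46270876  79.22684037]
```

In the tool's units: 2 mm is 0.04, 0.7 mm is 0.014.

>>> nudge_tcp --steps '[[[0, 0.014, 0], [0, 0, 0], 8], [[0.04, 0, 0], [0, 0, 0], 8], [[0.04, 0, 0], [0, 0, 0], 8], [[0.04, 0, 0], [0, 0, 0], 8], [[0, 0, 0], [0, 0, 0], 8], [[0, 0, 0], [0, 0, 0], 8]]'

```text
clock: 29.55
eef_pos: [482.6, 43.1, 79.1]
tool_rot: [-3.141, 0.001, -0.36]
force: [-1.1, 2.0, -0.2]
width: 12.6
gripper_force: 58.4
```

>>> nudge_tcp --steps '[[[0.04, 0, 0], [0, 0, 0], 8], [[0.04, 0, 0], [0, 0, 0], 8], [[0, 0, 0], [0, 0, 0], 8], [[0, 0, 0], [0, 0, 0], 8]]'

```text
clock: 29.95
eef_pos: [486.9, 41.5, 79.2]
tool_rot: [-3.141, -0.0, -0.36]
force: [-0.1, 1.2, -3.7]
width: 12.3
gripper_force: 58.6
```

>>> nudge_tcp --steps '[[[0.04, 0, 0], [0, 0, 0], 8], [[0.04, 0, 0], [0, 0, 0], 8], [[0, 0, 0], [0, 0, 0], 8], [[0, 0, 0], [0, 0, 0], 8]]'

```text
clock: 30.35
eef_pos: [490.8, 39.4, 79.5]
tool_rot: [3.142, -0.001, -0.361]
force: [-0.7, 2.1, 1.0]
width: 12.4
gripper_force: 59.2
```

```bash
python3 rel.py
```

```text
yel 1859.5 [257. 175.] L [ 29.4 -22.1  11.5] R [24.2 21.  11.5] top [49.8 -1.2 11.5]
tips [37.3 -0.5  5. ] L [ 32.4 -15.3   5. ] R [30.2 14.1  5. ]
[490.84953912  39.41376899  79.45741393]
```

In the tool's units: 1.5 mm is 0.03.

>>> nudge_tcp --steps '[[[0.03, 0, 0], [0, 0, 0], 8], [[0, 0, 0], [0, 0, 0], 8], [[0, 0, 0], [0, 0, 0], 8]]'

```text
clock: 30.7
eef_pos: [491.0, 39.3, 79.2]
tool_rot: [3.141, 0.001, -0.36]
force: [-2.4, 1.3, 1.8]
width: 12.7
gripper_force: 59.3
```

>>> nudge_tcp --steps '[[[-0.09, 0, 0], [0, 0, 0], 8], [[0, 0, 0], [0, 0, 0], 8], [[0, 0, 0], [0, 0, 0], 8]]'

```text
clock: 31.0
eef_pos: [488.9, 40.9, 79.6]
tool_rot: [-3.141, -0.003, -0.36]
force: [2.9, 1.4, -0.8]
width: 12.2
gripper_force: 59.1
```

In the tool's units: 4.5 mm is 0.09.

>>> nudge_tcp --steps '[[[0.09, 0, 0], [0, 0, 0], 8], [[0, 0, 0], [0, 0, 0], 8], [[0, 0, 0], [0, 0, 0], 8]]'

```text
clock: 31.3
eef_pos: [491.0, 39.4, 79.1]
tool_rot: [3.141, 0.002, -0.36]
force: [-2.4, 3.4, 0.6]
width: 12.5
gripper_force: 59.1
```

```bash
python3 rel.py
```

```text
yel 1870.5 [257. 176.] L [ 30.1 -22.   11. ] R [25.5 21.4 11. ] top [49.9  0.4 11. ]
tips [37.3 -0.5  4.9] L [ 34.6 -14.7   4.9] R [28.1 14.2  5. ]
[490.98852538  39.42934173  79.05127708]
```

>>> nudge_tcp --steps '[[[-0.02, 0, 0], [0, 0, 0], 8], [[0, 0, 0], [0, 0, 0], 22], [[0, 0, 0], [0, 0, 0], 30], [[0, 0, 0], [0, 0, 0], 30], [[0, 0, 0], [0, 0, 0], 30]]'

```text
clock: 31.85
eef_pos: [491.2, 39.3, 79.4]
tool_rot: [3.141, -0.001, -0.361]
force: [-0.5, 1.0, -0.7]
width: 29.7
gripper_force: 0.0
```

```bash
python3 rel.py
```

```text
yel 1888.5 [258. 177.] L [ 31.7 -21.4  11.4] R [23.6 21.  11.4] top [49.3 -2.8 11.4]
tips [37.3 -0.6  5. ] L [ 34.  -15.3   5. ] R [24.1 13.2  5. ]
[491.16058334  39.33355582  79.38138438]
```

>>> nudge_tcp --steps '[[[0, 0, -0.3], [0, 0, 0], 30], [[0, 0, -0.7], [0, 0, 0], 30], [[0, 0, -0.6], [0, 0, 0], 30], [[0, 0, 0], [0, 0, 0], 30], [[0, 0, 0], [0, 0, 0], 30], [[0, 0, 0], [0, 0, 0], 30]]'

```text
clock: 32.5
eef_pos: [490.2, 39.9, 158.6]
tool_rot: [3.141, 0.001, -0.36]
force: [-0.2, -0.7, -0.0]
width: 30.3
gripper_force: 0.0
```

```bash
python3 rel.py; python3 clip.py k9 3
```

```text
yel 843.5 [258. 151.] L [ 33.3 -21.   90.5] R [24.2 20.9 90.5] top [50.1 -5.7 90.5]
tips [51.5 -0.4  4.9] L [49.9 -9.8  4.9] R [38.9  9.2  4.9]
[490.21200859  39.88501279 158.57018566]
[490.1  39.8 158.4] [ 3.141e+00  2.000e-03 -3.600e-01] 237 151 39 65
     236 239 242 245 248 251 254 257 260 263 266 269 272 275
150    .   .   
[... 687 characters left out ...]
4 123 124 123 123 123 123 115
186    . 118 106 106 125 124 125 125 125 124 125   .   .   .
189    .   .   .   . 125 126 128 127 129 128 126   .   .   .
192    .   .   .   . 119  79  80  80  80  81 112   .   .   .
195    .   .   .   . 103  82  82  83  82  83 105   .   .   .
198    .   .   .   .  91  82  83  82  83  83  99   .   .   .
201    .   .   .   .  93 118 117 118 117 119 106   .   .   .
204    .   .   .   . 105 125 124 125 126 127 108   .   .   .
207    .   .   .   .  93 123 123 123 124 125 105   .   .   .
210    .   .   .   .  92 122 121 123 123 123 108   .   .   .
213    .   .   .   .  89 123 123 124 125 126 110   .   .   .
216    .   .   .   .   .   .   .   .   .   .   .   .   .   .
```

```bash
python3 - <<'E'
from h import *
P=wpose();p,R=P
T=lambda u,v,z:(R.T@(wplane(P,u,v,z)-p)).round(1)
print("tips",T(240.5,151.3,72),T(271,151.3,72),"tab top",T(256.5,200.5,98),T(256.5,214.5,98))
print("plate sides",T(237.5,180,72),T(275.5,180,72))
im=ctrl.get_image("side")
for n,z in(("orange",76),("yellow",64),("blue",29)):
    for c in blobs(im,n,6):
        u,v=cen(c)
        if 235<u<290 and 160<v<235: print(n,cv2.contourArea(c),np.round((u,v),1),"exp",np.round(proj("side",[517,30,z]),1))
E
```

```text
tips [ 37.8 -13.1  86.3] [37.8 10.8 86.3] tab top [ 6.  -0.5 60.4] [-5.  -0.5 60.4]
plate sides [ 14.4 -15.8  86.3] [14.4 14.7 86.4]
orange 63.0 [266.  198.7] exp [262.6 196.3]
yellow 9.0 [258.4 201.7] exp [262.6 200.1]
```

```bash
python3 -c "
from cell import ctrl
print(ctrl.finish_job())"
```

```text
the job is handed in; nothing more can be done
None
```

The job is handed in at about 33 s of the 72 s limit: thick spacer, label roll, thin spacer and clip are on the spindle in order. The clip hit a firm stop and resisted a pull-back, and the four bystanders were never handled. No verdict came back.

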